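Clamp a ferrule at the third click and keep it clamped

TASK

Stand the brass ferrule upright in the round nest of the clamp stand, feel that it sits fully down, and let go of it. Then press the red head of the stand's spring-return plunger down past its first two clicks to the third, without driving it on to the bottom stop, and finish while still holding it there with the fingers so that the jaw keeps gripping the ferrule. Leave the other things on the counters where they are.

Things in the scene. Friction and masses are not known exactly. Their poses are not given: they have to be found in the camera images.
- clamp_stand: Bench clamp fixed on the counter: grey base plate 100 x 230 x 10 mm (x, y, z). Origin: centre of its underside (z = 0); z up, y along the plate. Nest block at y = -65 mm. Blue tower 56 x 56 mm with steel collar (top 103 mm above the counter) at y = +70 mm, out of which the plunger rises. Between them a blue jaw guide, 70 mm high, y from +18 to +42 mm, with the moving jaw.
- nest_floor (a point): Floor centre of the round blind hole (41 mm wide, 14 mm deep, 4 mm chamfer) in the 66 x 66 mm aluminium nest block, whose top is 40 mm above the counter; at (0, -65, 26) mm of clamp_stand, same axes. A seated ferrule's middle is 26 mm above it. A fixed jaw, 26 mm wide in x, top 68 mm above the counter, stands 22 mm to -y of the axis: bring the fingers closing along x, beside both jaws.
- brass_ferrule_mid (a point): Centre (half-way up, on the axis) of the loose brass-coloured crimp ferrule, a tube 38 mm in diameter and 52 mm tall standing upright on the right (red-framed) counter, whose glass is at z = 5 mm; 0.08 to 0.15 kg; z along its axis, up. To leave room for the fingertips over the nest block, grip it round the barrel near the top (fingertips at least 16 mm above its foot).
- press_head_top (a point): Centre of the top face of the red round press head, 44 mm in diameter and 12 mm thick, on the plunger above the tower at (0, +70) mm of clamp_stand. 151 mm above the counter when the plunger is up, 143, 135 and 127 mm at the first, second and third click, 119 mm at the bottom stop. Press it straight down with the closed fingertips.
- plunger (a joint): Downward travel, m: 0 up (it springs back there; no click holds by itself), clicks at 0.008, 0.016, 0.024, bottom stop 0.032. Resistance peaks at about 6, 7 and 8 N some 6 mm before clicks 1, 2 and 3 and eases by 2 to 3 N toward each; with the jaw gripping it is about 9 to 11 N at the third, 13 N 2 to 3 mm past it. Black rings on the shaft sink into the collar, one a click. The jaw moves 1.25 times as far.
- jaw_pad: Black rubber pad of the moving jaw, 22 mm wide (x), 20 mm high, centred 58 mm above the counter. Its face looks to the stand's -y and stands 25 mm from a seated ferrule when the plunger is up; spring-backed, it presses the ferrule only near the third click (2 to 4 N). Origin 21 mm behind the face.
- grey_ferrule: Display sample fixed to the counter: grey steel ferrule of the same size as the brass one (38 x 52 mm), standing; origin at its underside. Not to be used.
- small_ferrule: Display sample fixed to the counter: small grey steel ferrule (25 x 34 mm), standing; origin at its underside. Not to be used.
- coupler: Display sample fixed to the counter: brass-coloured quick coupler with hexagon and stepped top, 34 mm wide, 52 mm tall, no open bore; origin at its underside. Not to be used.
- red_box: Loose bystander: red and white carton 50 x 60 x 90 mm, standing on the red-framed counter; origin at its underside. Leave alone.
Mind the look-alikes: they are no part of the job. Leave any purple look-alike of the part that bears brass_ferrule_mid alone.

How it is judged (in metres and radians):
On the way, in this order (a step that is already met when the one before it is completed fails the run):
1. the brass ferrule stands seated in the nest, let go, with the plunger still up (horizontal distance between brass_ferrule_mid and nest_floor below 0.005 m and z of brass_ferrule_mid in the frame of nest_floor between 0.021 and 0.03 m and angle between brass_ferrule_mid's own z axis and vertical below 0.15 rad and contact force between the fingers and brass_ferrule below 0.1 N and value of joint plunger below 0.003 m), for 0.2 s.
2. the plunger is pressed past two clicks to the third by the fingers (value of joint plunger between 0.0215 and 0.0272 m and contact force between the fingers and plunger above 2 N), for 0.3 s.
At the end, for the whole second after the job is handed in: Fingers still press the red head (over 2 N), plunger still at 21.5 to 27.2 mm; jaw pad bears on the ferrule (over 0.5 N), which is let go and seated: within 5 mm of the nest axis, middle 21 to 30 mm above its floor, within 0.15 rad of upright (all of step 2 and horizontal distance between brass_ferrule_mid and nest_floor below 0.005 m and z of brass_ferrule_mid in the frame of nest_floor between 0.021 and 0.03 m and angle between brass_ferrule_mid's own z axis and vertical below 0.15 rad and velocity of joint plunger between -0.01 and 0.01 m/s and contact force between jaw_pad and brass_ferrule above 0.5 N and contact force between the fingers and brass_ferrule below 0.1 N); the arm keeps its last pose, push and grip.
It fails at once if the plunger is driven on to its bottom stop (value of joint plunger above 0.0305 m).
It fails at once if the red and white carton is disturbed (moved over 20 mm) (distance of red_box from where it was at the start of the episode above 0.02 m).
It also fails if it takes over 45 s, if anything falls off the work surface, if the arm or the gripper's body presses on something with over 40 N, if the wrist force passes 120 N, or if a joint passes its speed limit or range.

ROBOT

A 7-joint arm with a two-finger parallel gripper is mounted at the origin on a cart in front of the work surface, level with it; the furniture and walls round the work are solid. World frame = base frame: x ahead of the robot, y to its left, z up, the work surface at z = 0. Lengths are in mm, angles in rad, forces in N, time in s.
With the tool pointing down it reaches from about 375 to 925 mm from the base axis. Payload 3.1 kg.
Tool frame: the origin (TCP) lies at the very end of the fingers, on their centre line; the grasp point (between the pads) lies 19 mm behind it; z points along the fingers, y is the direction in which the jaws open and shut (so a half turn about z gives the same grasp; the last joint's range is limited). The gripper opens to 85 mm and grips with 20 to 120 N. Pads are 22 mm wide; open, the fingers measure 114 mm over their backs; the gripper's body (76 mm by 85 mm) begins 54 mm behind the grasp point. The pads swing forward as they close: fully open they stand 13 mm farther back than shut.
Start: joints at [1.114, 0.383, 0.044, 1.598, -0.018, 1.161, -0.05], TCP at [228.267, -608.602, 231.269] pointing down, gripper open.
Joint ranges: [-2.61, 2.61], [-0.41, 2.15], [-1.48, 1.57], [0, 2.5], [-1.57, 4.71], [0.05, 1.97], [-2.85, 2.85]. Speed limits (rad/s): [2.79, 2.79, 3.14, 3.14, 3.14, 3.14, 3.14].

INTERFACE

Orientations are given as a unit quaternion [x, y, z, w].
In Python, from station import robot gives the robot as it stands. The module is installed in compiled form; this text tells all that it offers.
- The arm moves only by the tool apply_moves, never from a script. Its argument "motion" is text: rows parted by semicolons, each of 6 numbers parted by spaces: the shift along the world's x, y, z in cm, then the turn, a rotation vector about the world's x, y, z in degrees. In form: x y z wx wy wz; .... A call has 1 to 20 rows; each row shifts and turns the commanded pose from where the row before left it; what a row does not reach is not made up. A row lasts 1/12 s, in which the tool goes at most 41.7 mm and 7.16 degrees, less where a joint would pass 70% of its speed; a pose out of reach is approached as far as the arm can. A call with a gripper value outside its range is refused whole. "grip" is the opening in per cent of the stroke, from 0 (shut) to 100 (fully open), set as the call begins (left out, the last holds). The fingers move at their own pace and stop on an object; "force" is the grip in N (left out, the last holds). Time passes only in rows, so rows that do not move let the fingers close. It gives the time, the measured TCP pose, the force and the opening at its end, in the units of the state.
- robot.read_state(): the state, without advancing time (a new reading comes with each control period).
- robot.capture(name): name is "scene" or "top"; returns a dict with "pixels" (400x640x3 uint8, red, green, blue), "range_z" (400x640 float32, mm along the optical axis (not along the pixel's ray), 0 where there is no reading), "camera_matrix" (3x3 intrinsics, pixels), "position" and "orientation" of the camera in the world. Camera axes: x right, y up, looking along -z (the intrinsics and any distortion apply to the point x, -y, -z); pixel columns grow to the right and rows downward; lengths in mm; the calibration is good to about 2 mm. A picture is of the moment at which its call begins.
- robot.close_job(): hands the job in, once; it reports no verdict.
The state is a dict: "clock": time; "joint_pos": joint angles; "joint_velocities": joint speeds; "joint_torque": joint torques, N m; "eef_pos": TCP position; "tcp_rot": TCP orientation; "force": force on the tool from outside, world axes, zero at the start; "ft_torque": the same for the moment, N m; "finger_gap": finger opening in mm.
Only numpy, scipy, OpenCV 4.12 (cv2) and the standard library are available. Lean on these libraries where they do the work, as an engineer would, in place of code of your own. Each camera call takes 0.05 s, during which the arm holds its last target. There are 200 camera calls.

## Working session

There is one attempt and no reset: what is moved stays moved. The work goes in short steps, Python scripts to look and compute and a tool call to move; the robot and the scene stay as the last step left them, time stands still between calls to the robot, and variables do not carry over. Pictures are saved under pics/ and viewed, on a budget of 10 in all, crops included, one or two more only if the job needs it, and the job is handed in when it is done.

Besides the shell and the picture viewer there is one more tool, called after "Request:" as name(argument=value, ...) on one line, values as JSON. apply_moves: Moves the arm, as the interface text tells. Its arguments: {"type":"object","properties":{"motion":{"type":"string"},"grip":{"type":"number"},"force":{"type":"number"}},"required":["motion"]}

```bash
mkdir -p pics; cat > h.py <<'E'
import numpy as np, cv2
from scipy.spatial.transform import Rotation as R
from station import robot
def cap(n,f=None):
    c=robot.capture(n)
    if f: cv2.imwrite('pics/'+f,c['pixels'][...,::-1])
    return c
def cloud(c):
    z=c['range_z'].astype(float);K=np.array(c['camera_matrix']);v,u=np.mgrid[:400,:640]
    x=(u-K[0,2])/K[0,0]*z;y=(v-K[1,2])/K[1,1]*z
    o=np.array(c['orientation']);M=R.from_quat(o).as_matrix() if o.size==4 else o
    P=np.stack([x,-y,-z],-1)@M.T+np.array(c['position'])
    P[z==0]=np.nan
    return P
E
python3 - <<'E'
from h import *
print(robot.read_state())
for n in('scene','top'):
    c=cap(n,n+'1.png');print({k:v for k,v in c.items() if k not in('pixels','range_z')})
    np.savez(n+'1.npz',P=cloud(c),I=c['pixels'])
a=[cv2.imread('pics/%s1.png'%n) for n in('scene','top')]
E
```

```text
{'clock': 0.0, 'joint_pos': array([ 1.11421667,  0.3838521 ,  0.0438014 ,  1.59958277, -0.01791326,
        1.16115577, -0.04988009]), 'joint_velocities': array([ 9.27438209e-05,  1.66019687e-04, -1.39152389e-03, -2.74882408e-04,
        7.08729013e-04,  1.15568448e-03,  2.37923087e-04]), 'joint_torque': array([-4.39997905e-06, -4.33465362e+01,  1.02452338e+00, -2.49516946e+01,
        1.05790253e-02,  1.13934922e-02,  3.57100525e-06]), 'eef_pos': array([ 227.92517099, -607.7303994 ,  229.8714872 ]), 'tcp_rot': array([ 9.83940810e-01,  1.78490291e-01, -2.89641234e-04, -1.27046612e-03]), 'force': array([ 0.04970647, -0.61700761,  0.02173993]), 'ft_torque': array([-0.01469318, -0.01580006,  0.03566736]), 'finger_gap': 85.41884121166196}
{'camera_matrix': array([[389.81102354,   0.        , 318.27526873],
       [  0.        , 389.81102354, 202.56158865],
       [  0.        ,   0.        ,   1.        ]]), 'position': array([113.34184618, 598.08904625, 965.28843827]), 'orientation': array([-0.09509724,  0.33344138,  0.90390642, -0.25045268])}
{'camera_matrix': array([[403.20595409,   0.        , 310.29791124],
       [  0.        , 403.20595409, 196.22939959],
       [  0.        ,   0.        ,   1.        ]]), 'position': array([ 368.41919747,  -22.41758863, 1529.93946353]), 'orientation': array([ 0.03104787, -0.02881855, -0.69818732,  0.71466075])}
```

View pics/scene1.png

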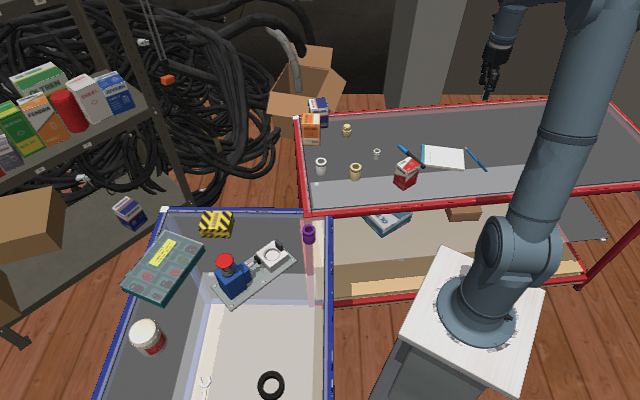

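View pics/top1.png

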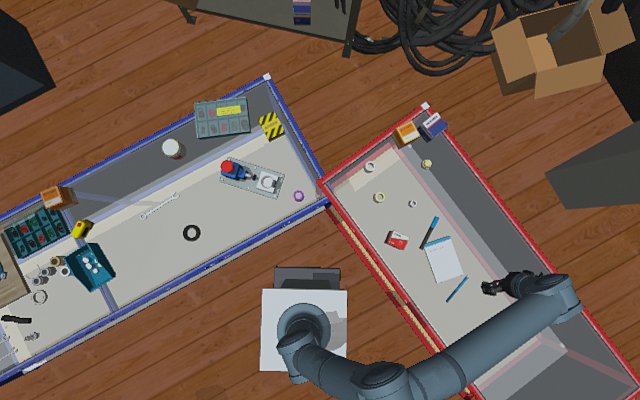

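The scene view shows the brass ferrule at (355,171), grey at (321,166), coupler at (347,130), small at (377,153) and the carton at (405,173). The stand spans (225,260) to (272,255). In the top view the brass ferrule is at (379,198), the nest at (268,183), the red head at (227,167) and the purple look-alike at (298,196). Next I localise them from the depth.

```bash
python3 - <<'E'
from h import *
for n,bx,nest,head,base in(('scene',(355,171),(272,256),(225,260),None),('top',(379,198),(268,183),(227,166),None)):
    d=np.load(n+'1.npz');P,I=d['P'],d['I']
    def near(p,r): 
        u,v=p;return P[v-r:v+r+1,u-r:u+r+1].reshape(-1,3),I[v-r:v+r+1,u-r:u+r+1].reshape(-1,3).astype(int)
    q,c=near(bx,14);m=(q[:,2]>15)&(q[:,2]<75)
    print(n,'brass n',m.sum(),'ztop',np.percentile(q[m,2],[50,90,98]))
    t=m&(q[:,2]>50);print(' top pts',t.sum(),q[t].mean(0),q[t].min(0),q[t].max(0))
    q,c=near(head,18);m=(c[:,0]>130)&(c[:,1]<70)&(c[:,2]<70);z=np.nanmedian(q[m,2]);t=m&(q[:,2]>140)
    print(' head',m.sum(),z,np.percentile(q[m,2],[10,90]),q[t].mean(0),np.ptp(q[t],0))
    q,c=near(nest,22);
    for lo,hi in((34,46),(20,31),(60,76)):
        t=(q[:,2]>lo)&(q[:,2]<hi);print(' nest z',lo,hi,t.sum(),q[t].mean(0) if t.any() else'')
    if t.any(): pass
    # nest block top outline
    t=(q[:,2]>36)&(q[:,2]<44)
    r=cv2.minAreaRect(q[t][:,:2].astype(np.float32));print(' rect',r)
    # pixel around carton
E
```

```text
scene brass n 159 ztop [41.58041025 54.57806026 56.37241559]
 top pts 58 [ 494.65246064 -267.17508015   53.40515664] [ 476.89604296 -288.0735969    50.01917905] [ 514.1906943  -249.15804364   57.74542161]
 head 202 148.66090703662684 [nan nan] [580.6830847  278.87484349 148.6129472 ] [41.35519508 42.02808026  9.48982941]
 nest z 34 46 313 [542.60816088 152.54198736  37.62361253]
 nest z 20 31 194 [538.70275701 152.51321203  24.70567498]
 nest z 60 76 73 [547.22798508 166.01724756  64.33844787]
 rect ((550.89306640625, 174.56289672851562), (118.80702209472656, 68.56343841552734), 72.68927764892578)
top brass n 76 ztop [54.87853493 59.63047075 62.72912807]
 top pts 57 [ 497.68919252 -271.00304881   56.54621354] [ 481.29087541 -290.4003867    50.66514603] [ 515.17004327 -253.29136984   64.14626815]
 head 110 150.5801768193171 [147.31885961 154.01731465] [583.24981227 275.16972506 150.70308682] [38.86312829 39.28362751 17.62002466]
 nest z 34 46 189 [546.53376809 149.3749714   40.12931646]
 nest z 20 31 100 [543.87922284 147.76191996  25.00217322]
 nest z 60 76 49 [552.17983274 168.37293094  65.91412803]
 rect ((551.8782958984375, 170.18067932128906), (116.360595703125, 65.93223571777344), 73.87742614746094)
```

```bash
python3 - <<'E'
from h import *
a=[]
for f,(u,v,w,h) in(('scene1',(200,225,110,90)),('top1',(205,140,110,90))):
    a.append(cv2.resize(cv2.imread(f'pics/{f}.png')[v:v+h,u:u+w],None,fx=3.6,fy=3.6,interpolation=cv2.INTER_CUBIC))
cv2.imwrite('pics/z1.png',np.hstack(a))
E
```

```text
(no output)
```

View pics/z1.png

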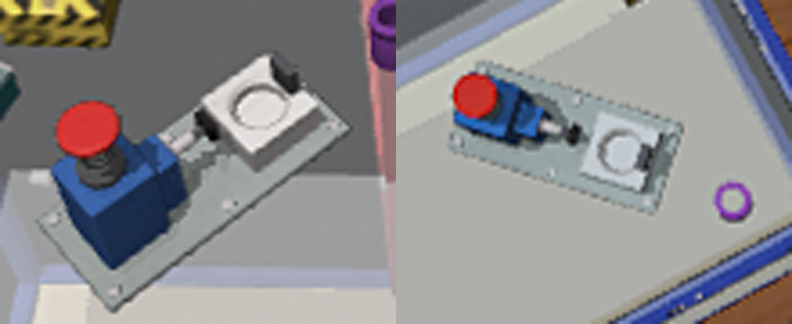

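The crop shows the stand clearly: head, tower, jaw, nest and the fixed jaw on the far side. The nest is empty and the plunger is up. Averaging both views gives brass (497,-270), nest (543.3,147.8), head (582,277) and stand yaw about -16.7°.

Now I approach above the ferrule, turning +52.7° so the jaws close along the stand's x.

Request:
apply_moves(motion="1.9 2.4 -0.3 0 0 3.5;1.9 2.4 -0.3 0 0 3.5;1.9 2.4 -0.3 0 0 3.5;1.9 2.4 -0.3 0 0 3.5;1.9 2.4 -0.3 0 0 3.5;1.9 2.4 -0.3 0 0 3.5;1.9 2.4 -0.3 0 0 3.5;1.9 2.4 -0.3 0 0 3.5;1.9 2.4 -0.4 0 0 3.5;1.9 2.4 -0.4 0 0 3.5;1.9 2.4 -0.4 0 0 3.5;1.9 2.4 -0.4 0 0 3.5;1.9 2.4 -0.4 0 0 3.5;1.9 2.4 -0.4 0 0 3.5;0.3 0.2 0 0 0 3.7;0 0 0 0 0 0;0 0 0 0 0 0", grip=100, force=25)

```text
clock: 1.52
eef_pos: [496.7, -270.6, 182.7]
tcp_rot: [0.803, 0.596, -0.001, -0.0]
force: [-0.2, -0.5, 0.0]
finger_gap: 84.9
```

Request:
apply_moves(motion="0 0 -2.5 0 0 0;0 0 -3 0 0 0;0 0 -3 0 0 0;0 0 -3 0 0 0;0 0 -2.5 0 0 0;0 0 -1.9 0 0 0;0 0 0 0 0 0;0 0 0 0 0 0")

```text
clock: 2.18
eef_pos: [495.0, -272.1, 23.2]
tcp_rot: [0.804, 0.595, -0.001, -0.001]
force: [0.8, 0.0, 0.8]
finger_gap: 85.3
```

```bash
python3 - <<'E'
from h import *
c=cap('scene','s2.png');np.savez('s2.npz',P=cloud(c),I=c['pixels'])
d=cap('top','t2.png');np.savez('t2.npz',P=cloud(d),I=d['pixels'])
f=lambda n,u,v:cv2.resize(cv2.imread(f'pics/{n}.png')[v:v+80,u:u+80],None,fx=4.8,fy=4.8,interpolation=cv2.INTER_CUBIC)
cv2.imwrite('pics/z2.png',np.hstack([f('s2',315,120),f('t2',340,160)]))
E
```

```text
(no output)
```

View pics/z2.png

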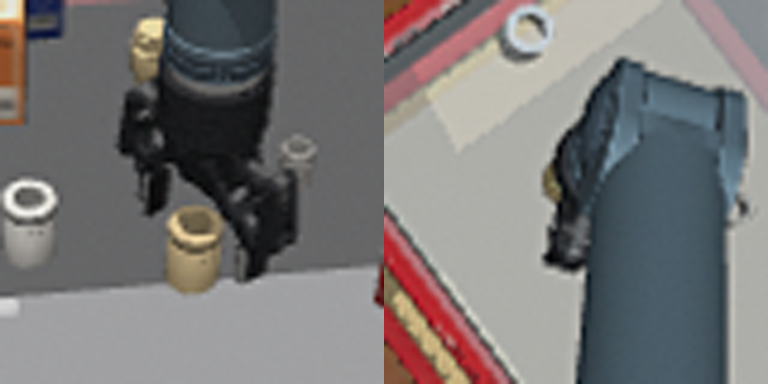

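The scene half shows the ferrule (crop about 193,250) between the open fingers at (150,205) and (250,265), slightly toward +y. The top view is blocked by the arm. The TCP also reads about 2 mm short in x and y, so I correct that and close.

Request:
apply_moves(motion="0.2 0.2 0 0 0 0;0 0 0 0 0 0;0 0 0 0 0 0")

```text
clock: 2.53
eef_pos: [500.6, -268.9, 25.7]
tcp_rot: [0.802, 0.597, 0.001, 0.001]
force: [0.5, -0.3, 0.1]
finger_gap: 85.3
```

Request:
apply_moves(motion="0 0 0 0 0 0;0 0 0 0 0 0;0 0 0 0 0 0;0 0 0 0 0 0;0 0 0 0 0 0;0 0 0 0 0 0;0 0 0 0 0 0;0 0 0 0 0 0;0 0 0 0 0 0;0 0 0 0 0 0", grip=0, force=25)

```text
clock: 3.37
eef_pos: [499.3, -268.7, 24.4]
tcp_rot: [0.803, 0.597, -0.0, 0.0]
force: [-0.8, 0.5, 3.5]
finger_gap: 37.2
```

Gap 37.2 mm, so the ferrule is held. The single TCP readings scatter by about 2 mm, while the commanded sum gives TCP (499.3,-268.6,24.3). Next: lift and carry it over the nest.

Request:
apply_moves(motion="0 0 2 0 0 0;0 0 3 0 0 0;0 0 3 0 0 0;0 1.5 2.5 0 0 0;0.3 2.5 1.1 0 0 0;0.4 3.5 0 0 0 0;0.4 3.5 0 0 0 0;0.4 3.5 0 0 0 0;0.4 3.5 0 0 0 0;0.4 3.5 0 0 0 0;0.4 3.5 0 0 0 0;0.4 3.5 0 0 0 0;0.4 3.5 0 0 0 0;0.4 3.5 0 0 0 0;0.4 3.5 0 0 0 0;0.16 2 0 0 0 0;0 0.83 0 0 0 0;0 0 0 0 0 0;0 0 0 0 0 0;0 0 0 0 0 0")

```text
clock: 5.03
eef_pos: [543.8, 146.4, 139.6]
tcp_rot: [0.804, 0.595, -0.001, 0.001]
force: [-0.1, -1.3, -1.2]
finger_gap: 36.8
```

```bash
python3 - <<'E'
from h import *
c=cap('scene','s3.png');np.savez('s3.npz',P=cloud(c),I=c['pixels'])
S=[]
for i in range(4):
    cap('top','t3.png' if i==0 else None);S.append(robot.read_state()['eef_pos'])
print(np.round(S,1),np.mean(S,0), robot.read_state()['finger_gap'])
f=lambda n,u,v:cv2.resize(cv2.imread(f'pics/{n}.png')[v:v+110,u:u+110],None,fx=3.6,fy=3.6,interpolation=cv2.INTER_CUBIC)
cv2.imwrite('pics/z3.png',np.hstack([f('s3',215,195),f('t3',215,130)]))
E
```

```text
[[544.1 146.5 139.8]
 [544.1 146.9 140. ]
 [544.1 147.4 140.1]
 [544.1 147.9 140.2]] [544.08237936 147.19384704 140.02883419] 36.777362069996
```

View pics/z3.png

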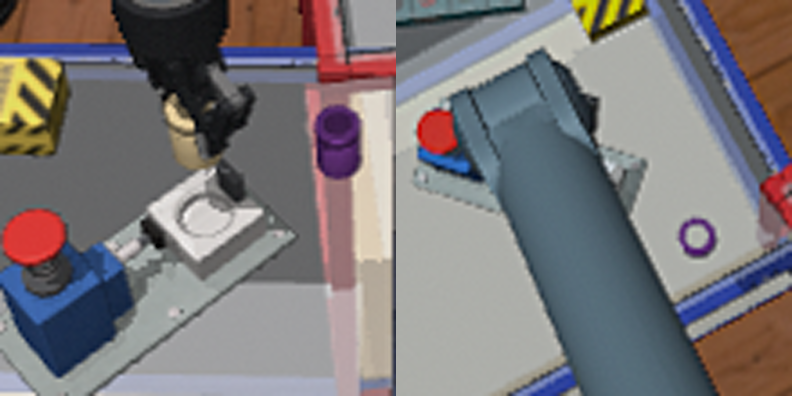

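The scene half shows the ferrule held upright (crop about 187,130) above the empty nest (210,215). The top view is blocked. I measure the held ferrule against the nest in the same camera.

```bash
python3 - <<'E'
from h import *
from scipy.optimize import least_squares
cam=np.array([113.3,598.1])
def cyl(f,box,zr):
    d=np.load(f);P,I=d['P'],d['I'].astype(int);u,v,w,h=box
    q=P[v:v+h,u:u+w].reshape(-1,3);c=I[v:v+h,u:u+w].reshape(-1,3)
    m=(c[:,0]-c[:,2]>25)&(c[:,0]>100)&(q[:,2]>zr[0])&(q[:,2]<zr[1])
    q=q[m];r=least_squares(lambda p:np.hypot(*(q[:,:2]-p).T)-19,q[:,:2].mean(0)+(q[:,:2].mean(0)-cam)*.02,loss='soft_l1')
    print(f,m.sum(),r.x.round(1),np.std(r.fun).round(2),'z',np.percentile(q[:,2],[2,98]).round(1));
cyl('scene1.npz',(341,157,29,29),(10,44))
cyl('s3.npz',(258,214,30,32),(110,175))
cyl('s3.npz',(258,214,30,32),(122,158))
d=np.load('scene1.npz');P=d['P'][230:290,250:300].reshape(-1,3)
ax=np.array([.287,.958]);ex=np.array([.958,-.287])
for nm,bias in(('scene1',(542,149.6)),('top1',(544.5,145.9))):
    d=np.load(nm+'.npz');P=d['P'].reshape(-1,3);r=P[:,:2]-bias;a,b=r@ex,r@ax
    z0=40 if nm=='top1' else 38
    t=(abs(P[:,2]-z0)<4)&(abs(a)<50)&(b>-60)&(b<50)
    t1=t&(abs(b)<12);t2=t&(abs(a)>15)&(abs(a)<31)
    print(nm,'x edges',np.percentile(a[t1],[1,99]),'y edges',np.percentile(b[t2],[1,99]),t.sum())
    # hole: fit circle of floor pts
    f=(P[:,2]<z0-8)&(P[:,2]>15)&(np.hypot(a,b)<24);print(' floor',f.sum(),np.c_[a,b][f].min(0),np.c_[a,b][f].max(0))
print(robot.read_state()['clock'])
E
```

```text
scene1.npz 89 [ 495.8 -268.9] 1.61 z [10.9 41.7]
s3.npz 122 [540.5 144.8] 2.12 z [120.  171.4]
s3.npz 68 [541.  145.2] 1.32 z [122.9 155.9]
scene1 x edges [-32.23374181  35.22290568] y edges [-33.7787623  32.315889 ] 297
 floor 124 [-13.11343103 -21.7360451 ] [23.05523013 14.81847143]
top1 x edges [-31.79156749  32.69667485] y edges [-31.49579207  33.23189698] 158
 floor 90 [-18.06587154 -15.80367844] [21.41903993 21.77226469]
5.2833
```

The same-camera difference and the absolute estimate agree to 1–2 mm. I shift +1.5 mm in x, then descend to just inside the chamfer and check the force.

Request:
apply_moves(motion="0.15 0 -1 0 0 0;0 0 -2 0 0 0;0 0 -2 0 0 0;0 0 -1.5 0 0 0;0 0 -0.5 0 0 0;0 0 0 0 0 0;0 0 0 0 0 0;0 0 0 0 0 0;0 0 0 0 0 0;0 0 -0.8 0 0 0;0 0 -0.8 0 0 0;0 0 0 0 0 0;0 0 0 0 0 0")

```text
clock: 6.37
eef_pos: [544.7, 149.4, 53.4]
tcp_rot: [0.803, 0.597, -0.001, -0.0]
force: [-0.5, 0.4, -1.0]
finger_gap: 36.9
```

Request:
apply_moves(motion="0 0 -0.2 0 0 0;0 0 -0.2 0 0 0;0 0 -0.2 0 0 0;0 0 0 0 0 0;0 0 0 0 0 0")

```text
clock: 6.78
eef_pos: [545.2, 149.7, 48.1]
tcp_rot: [0.802, 0.597, -0.0, -0.0]
force: [-0.1, 0.4, -1.4]
finger_gap: 37.3
```

Request:
apply_moves(motion="0 0 -0.15 0 0 0;0 0 -0.15 0 0 0;0 0 0 0 0 0;0 0 0 0 0 0")

```text
clock: 7.12
eef_pos: [545.6, 149.8, 45.5]
tcp_rot: [0.802, 0.597, 0.0, 0.0]
force: [0.6, -0.9, -1.0]
finger_gap: 37.5
```

Request:
apply_moves(motion="0 0 -0.1 0 0 0;0 0 -0.1 0 0 0;0 0 0 0 0 0;0 0 0 0 0 0")

```text
clock: 7.45
eef_pos: [545.7, 149.9, 45.3]
tcp_rot: [0.803, 0.597, -0.0, 0.0]
force: [-4.1, -1.3, 12.0]
finger_gap: 37.1
```

It stops at z 45.3 with 12 N up, exactly the seated height expected. I release it, back straight up and look.

Request:
apply_moves(motion="0 0 0.1 0 0 0;0 0 0 0 0 0;0 0 0 0 0 0;0 0 0 0 0 0;0 0 0 0 0 0;0 0 0 0 0 0;0 0 0 0 0 0;0 0 1 0 0 0;0 0 2 0 0 0;0 0 3 0 0 0;0 0 3 0 0 0;0 0 3.5 0 0 0;0 0 3.5 0 0 0;0 0 0 0 0 0", grip=85)

```text
clock: 8.62
eef_pos: [550.6, 152.1, 213.5]
tcp_rot: [0.802, 0.597, 0.007, 0.003]
force: [-0.2, -0.2, 1.5]
finger_gap: 72.8
```

```bash
python3 - <<'E'
from h import *
from scipy.optimize import least_squares
c=cap('scene','s4.png');P=cloud(c);I=c['pixels'].astype(int)
q=P[220:300,250:310].reshape(-1,3);k=I[220:300,250:310].reshape(-1,3)
m=(k[:,0]-k[:,2]>25)&(k[:,0]>100)&(q[:,2]>45)&(q[:,2]<90)
q=q[m];print(m.sum(),np.percentile(q[:,2],[2,50,90,98]))
s=q[q[:,2]<66];print(least_squares(lambda p:np.hypot(*(s[:,:2]-p).T)-19,s[:,:2].mean(0)+[8,-8],loss='soft_l1').x)
cv2.imwrite('pics/z4.png',cv2.resize(cv2.imread('pics/s4.png')[190:300,200:330],None,fx=4,fy=4,interpolation=cv2.INTER_CUBIC))
E
```

```text
172 [46.57039783 71.32764465 76.81739685 78.43552406]
[542.96823624 149.50460173]
```

View pics/z4.png

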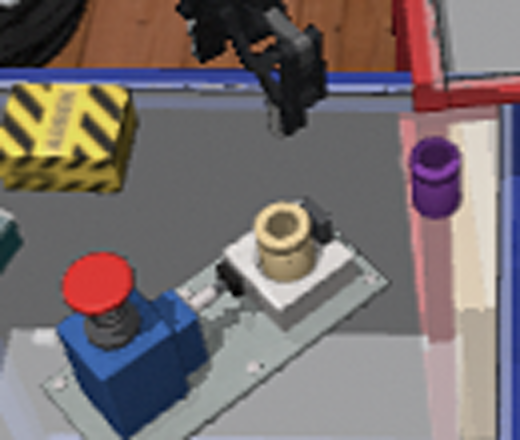

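The ferrule (crop about 285,240) is seated upright in the nest, rim at z≈78, centred to 1 mm. The plunger is up. I close the fingers and go above the head.

Request:
apply_moves(motion="0 0 0 0 0 0;0.4 1.27 0 0 0 0;0.6 2 0 0 0 0;0.7 2.4 0 0 0 0;0.7 2.4 0 0 0 0;0.6 2.4 -0.9 0 0 0;0.46 1.5 -1 0 0 0;0.2 0.76 -1 0 0 0;0 0 0 0 0 0;0 0 0 0 0 0;0 0 0 0 0 0;0 0 0 0 0 0;0 0 0 0 0 0;0 0 0 0 0 0", grip=0, force=40)

```text
clock: 9.83
eef_pos: [582.6, 275.9, 176.0]
tcp_rot: [0.803, 0.596, 0.0, 0.0]
force: [-0.0, 1.0, -0.2]
finger_gap: -0.1
```

```bash
python3 - <<'E'
from h import *
c=cap('scene','s5.png');s=robot.read_state();print(s['eef_pos'],s['finger_gap'],s['force'])
cv2.imwrite('pics/z5.png',cv2.resize(cv2.imread('pics/s5.png')[190:300,180:310],None,fx=4,fy=4,interpolation=cv2.INTER_CUBIC))
E
```

```text
[582.47174711 276.20840828 176.00747964] -0.10547967669662614 [0.23905133 0.17959984 0.81123603]
```

View pics/z5.png

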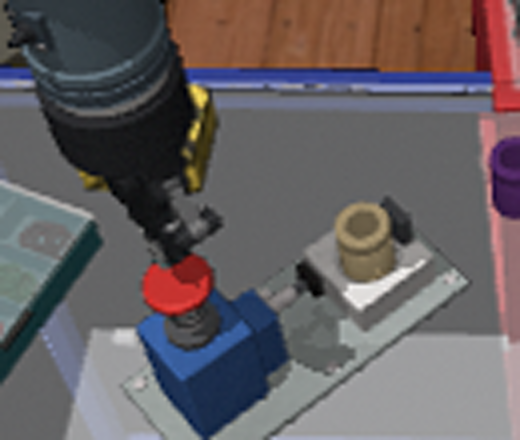

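The fingertip is centred over the red head (crop about 180,287), with the ferrule still seated. I press down in stages while watching force and depth.

Request:
apply_moves(motion="0 0 -0.8 0 0 0;0 0 -0.8 0 0 0;0 0 -0.4 0 0 0;0 0 -0.3 0 0 0;0 0 -0.2 0 0 0;0 0 -0.2 0 0 0;0 0 -0.2 0 0 0;0 0 0 0 0 0;0 0 0 0 0 0")

```text
clock: 10.63
eef_pos: [581.7, 276.9, 146.4]
tcp_rot: [0.802, 0.597, -0.0, 0.0]
force: [-1.4, -1.0, 2.1]
finger_gap: -0.1
```

Request:
apply_moves(motion="0 0 -0.2 0 0 0;0 0 -0.2 0 0 0;0 0 -0.2 0 0 0;0 0 -0.2 0 0 0;0 0 0 0 0 0;0 0 0 0 0 0")

```text
clock: 11.13
eef_pos: [581.8, 276.9, 138.4]
tcp_rot: [0.803, 0.597, -0.0, 0.0]
force: [-2.1, -2.0, 4.4]
finger_gap: -0.0
```

Request:
apply_moves(motion="0 0 -0.2 0 0 0;0 0 -0.2 0 0 0;0 0 -0.2 0 0 0;0 0 0 0 0 0;0 0 0 0 0 0")

```text
clock: 11.55
eef_pos: [581.8, 276.9, 133.0]
tcp_rot: [0.803, 0.597, -0.0, 0.0]
force: [-3.4, -3.0, 6.9]
finger_gap: 0.0
```

Request:
apply_moves(motion="0 0 -0.15 0 0 0;0 0 -0.15 0 0 0;0 0 -0.15 0 0 0;0 0 0 0 0 0;0 0 0 0 0 0")

```text
clock: 11.97
eef_pos: [581.8, 276.9, 128.5]
tcp_rot: [0.803, 0.597, -0.0, 0.0]
force: [-2.6, -2.1, 7.1]
finger_gap: -0.3
```

Request:
apply_moves(motion="0 0 -0.1 0 0 0;0 0 -0.1 0 0 0;0 0 0 0 0 0;0 0 0 0 0 0;0 0 0 0 0 0")

```text
clock: 12.38
eef_pos: [581.9, 276.9, 127.2]
tcp_rot: [0.803, 0.597, -0.0, 0.0]
force: [-3.9, -3.3, 9.9]
finger_gap: -0.0
```

```bash
python3 - <<'E'
from h import *
c=cap('scene','s6.png');s=robot.read_state();print(s['eef_pos'],s['finger_gap'],s['force'])
cv2.imwrite('pics/z6.png',cv2.resize(cv2.imread('pics/s6.png')[190:300,180:310],None,fx=4.6,fy=4.6,interpolation=cv2.INTER_CUBIC))
P=cloud(c);I=c['pixels'].astype(int)
def head(P,I):
    q=P[230:290,200:250].reshape(-1,3);k=I[230:290,200:250].reshape(-1,3)
    m=(k[:,0]>130)&(k[:,1]<70)&(k[:,2]<70);return m.sum(),np.nanpercentile(q[m,2],[50,75,90])
print(head(P,I));d=np.load('scene1.npz');print(head(d['P'],d['I'].astype(int)))
E
```

```text
[581.86907841 276.89509922 127.19188888] 0.07985356724709519 [-3.85458148 -3.05008521  9.89604763]
(np.int64(82), array([124.01667247, 125.12529652, 126.94393364]))
(np.int64(202), array([148.66090704, 149.57960384, 150.8473703 ]))
```

View pics/z6.png

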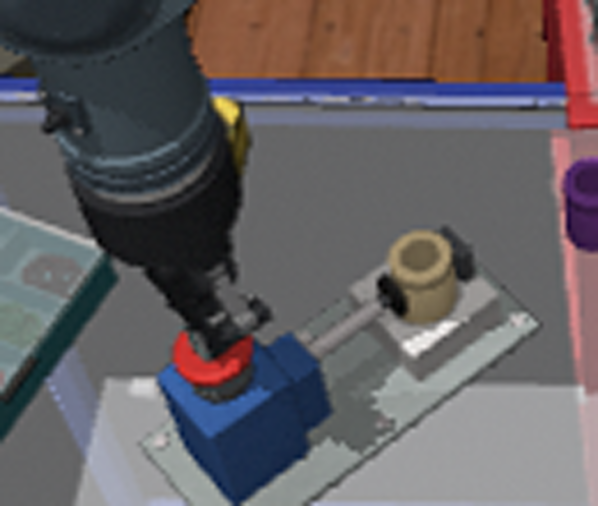

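The head is down about 24 mm by both TCP z and depth, and the force of about 10 N matches the third click. The jaw pad (crop 393,293) touches the ferrule. One settling check, then I hand in.

Request:
apply_moves(motion="0 0 0 0 0 0;0 0 0 0 0 0;0 0 0 0 0 0;0 0 0 0 0 0;0 0 0 0 0 0")

```text
clock: 12.85
eef_pos: [581.8, 276.9, 127.2]
tcp_rot: [0.803, 0.597, -0.0, 0.0]
force: [-4.1, -2.7, 9.6]
finger_gap: -0.3
```

```bash
python3 -c "
from station import robot
s=robot.read_state();print(s['eef_pos'],s['force'],s['clock']);print(robot.close_job())"
```

```text
[581.83542439 276.91721406 127.15643579] [-4.0777292  -2.74832741  9.57386191] 12.85
the job is handed in; nothing more can be done
None
```

I stood the brass ferrule in the nest, let go of it, then pressed the red head to the third click. I handed the job in at 12.85 s with the closed fingers still holding it there; the hand-in gave no verdict.

- **Seating:** the ferrule met the floor with 12 N at the expected height (TCP z 45.3 mm). After release it stood upright with its rim at about 78 mm, centred in the nest to about 1 mm in the scene camera.
- **Plunger:** the fingertips held steady at z = 127.2 mm with about 9.6 N upward. That is about 24 mm of travel, and depth on the head gave about 24.5 mm.
- **Jaw:** the last picture shows the pad against the ferrule. I could not measure its grip directly, but the total force fits the 9–11 N given for the third click.
- **Disagreements:** the two cameras differed by 3–5 mm on absolute positions, so I used averages. TCP readings taken right after a move were off by a few mm until the arm settled. About 5 N of sideways force remained on the tool while pressing.
- **Other objects:** I did not measure the carton or the other things again, but the arm's path stayed clear of them.

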